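Snap the lid of the biscuit box shut, side by side

TASK

The biscuits have been put up in the glass food box, but its lid is only laid on. With a fingertip, press down the raised snap flap on each of the lid's four sides, in any order, until every one clicks shut and stays down flush. Only press: do not pick up the box or the lid, leave the box where it stands, and do not disturb the other things on the worktop.

Things in the scene. Friction and masses are not known exactly. Their poses are not given: they have to be found in the camera images.
- food_box: clear glass food box with biscuits inside, 140 (x) x 190 (y) x 60 high, 1.1 kg with its biscuits; stands loose on the worktop. Origin at the centre of its underside, z up. A glass bead runs round the outside just under the rim; the flaps hook below it
- lid: dark teal lid with a glass window, 140 (x) x 190 (y), 0.30 kg, laid loosely on the rim with its seal inside the walls. Origin at the centre of the underside of its plate, 60 above the underside of the box; axes as the box's; its top is 5 above the origin. A lighter teal flap is hinged along each side; the skirt under its outer edge has a springy hook
- flap_front (a joint): snap flap on the box's -x side (long, nearest the robot), rad: 0 = flush, shut; grows as its outer edge rises; open 0.46 to 0.68. Plate 90 long x 36 wide x 5 thick, smooth, hinged 26 inside the box's wall, outer edge 10 outside it. Pressed down on its outer half it snaps over the glass bead near 0.2 with 5 to 10 N, then stays shut at 0 to 0.08; let go sooner, it springs up
- pad_front (a point): point on the top face of that flap at the middle of its ribbed thumb pad, 28 out from the hinge (8 inside the outer edge); moves with the flap. With the flap shut it lies 66 above the worktop, 72 from the lid's centre. Its x axis points outwards along the flap, its z axis is the flap's upper normal
- flap_back (a joint): snap flap on the box's +x side (long, farthest), rad: 0 = flush, shut; grows as its outer edge rises; open 0.46 to 0.68. Plate 90 long x 36 wide x 5 thick, smooth, hinged 26 inside the box's wall, outer edge 10 outside it. Pressed down on its outer half it snaps over the glass bead near 0.2 with 5 to 10 N, then stays shut at 0 to 0.08; let go sooner, it springs up
- pad_back (a point): point on the top face of that flap at the middle of its ribbed thumb pad, 28 out from the hinge (8 inside the outer edge); moves with the flap. With the flap shut it lies 66 above the worktop, 72 from the lid's centre. Its x axis points outwards along the flap, its z axis is the flap's upper normal
- flap_left (a joint): snap flap on the box's +y side (short), rad: 0 = flush, shut; grows as its outer edge rises; open 0.46 to 0.68. Plate 60 long x 36 wide x 5 thick, smooth, hinged 26 inside the box's wall, outer edge 10 outside it. Pressed down on its outer half it snaps over the glass bead near 0.2 with 5 to 10 N, then stays shut at 0 to 0.08; let go sooner, it springs up
- pad_left (a point): point on the top face of that flap at the middle of its ribbed thumb pad, 28 out from the hinge (8 inside the outer edge); moves with the flap. With the flap shut it lies 66 above the worktop, 97 from the lid's centre. Its x axis points outwards along the flap, its z axis is the flap's upper normal
- flap_right (a joint): snap flap on the box's -y side (short), rad: 0 = flush, shut; grows as its outer edge rises; open 0.46 to 0.68. Plate 60 long x 36 wide x 5 thick, smooth, hinged 26 inside the box's wall, outer edge 10 outside it. Pressed down on its outer half it snaps over the glass bead near 0.2 with 5 to 10 N, then stays shut at 0 to 0.08; let go sooner, it springs up
- pad_right (a point): point on the top face of that flap at the middle of its ribbed thumb pad, 28 out from the hinge (8 inside the outer edge); moves with the flap. With the flap shut it lies 66 above the worktop, 97 from the lid's centre. Its x axis points outwards along the flap, its z axis is the flap's upper normal
- biscuit_pack: green cardboard biscuit packet, 56 x 161 x 69 with a raised flap of 87 high, standing at the left of the worktop. Bystander. Origin at the centre of its underside
- honey_jar: honey jar with a yellow lid, 64 dia x 98, at the back. Bystander. Origin at the centre of its underside
- spice_jar: small spice jar with a red cap, 45 dia x 106, at the back. Bystander. Origin at the centre of its underside
- small_tin: small green food tin with gold ends, 57 dia x 72, at the right. Bystander. Origin at the centre of its underside
- fish_tin: flat silver and blue tin, 63 x 105 x 26, at the right. Bystander. Origin at the centre of its underside
- teaspoon: steel teaspoon, 130 x 27 x 11, lying at the front left. Bystander. Origin at the centre of its underside
Not all that is in view belongs to the job. There is more than one size of the lid; the job needs the larger.

How it is judged:
By the outcome, as a careful person would: the job done as asked, in the order asked, and still so for the second after the job is handed in, with the robot touching nothing.
It also fails if it takes over 45 s, if anything falls off the work surface, if the arm or the gripper's body presses on something with over 40 N, if the wrist force passes 120 N, or if a joint passes its speed limit or range.

ROBOT

A 6-joint arm with a two-finger parallel gripper is mounted at the origin on a cart in front of the work surface, level with it; the furniture and walls round the work are solid. World frame = base frame: x ahead of the robot, y to its left, z up, the work surface at z = 0. Lengths are in m, angles in rad, forces in N, time in s.
With the tool pointing down it reaches from about 0.25 to 0.8 m from the base axis. Payload 8.5 kg.
Tool frame: the origin (TCP) lies where the fingers leave the gripper's body, on its centre line; the fingertips stand 73 mm ahead of it and the grasp point (between the pads) lies 54 mm ahead of it (manip.nose_length is the distance from the TCP to the fingertips, in m); z points along the fingers, y is the line along which they close (so a half turn about z gives the same grasp; the last joint's range is limited). The gripper opens to 85 mm and grips with 20 to 120 N. Pads are 22 mm wide; open, the fingers measure 114 mm over their backs; the gripper's body (76 mm by 85 mm) begins 54 mm behind the grasp point. The pads swing forward as they close: fully open they stand 13 mm farther back than shut.
Start: joints at [0, 0.238, -0.013, 1.319, 0, 1.571], TCP at [0.525, -0, 0.304] pointing down, gripper open.
Joint ranges: [-2.66, 2.66], [-1.03, 1.9], [-1.14, 1.46], [-1.82, 2.27], [-1.45, 1.34], [-3.14, 3.14]. Speed limits (rad/s): [2.22, 2.22, 2.79, 3.14, 3.14, 3.14].

INTERFACE

Orientations are given as [roll, pitch, yaw] about the fixed x, y, z axes, in that order (R = Rz(yaw) Ry(pitch) Rx(roll)).
In Python, from bench import state, viewer, hand_in, spotter, manip gives the robot as it stands. The module is installed in compiled form; this text tells all that it offers.
- The arm moves only by the tool play_rows, never from a script. Its argument "steps" is a list of rows, each a list of 7 numbers: the shift along the tool's x, y, z in m, then the turn, a rotation vector about the tool's x, y, z in rad, then the closure, from -1 (fully open) to 1 (shut). In form: [[tx, ty, tz, rx, ry, rz, fingers], ...]. A call has exactly 10 rows; each row is the pose to reach, as a shift and turn from the pose commanded when the call began, along the tool's axes at that moment; what a row does not reach only later rows make up. A row lasts 1/12 s, in which the tool goes at most 41.7 mm and 7.16 degrees, less where a joint would pass 70% of its speed; a pose out of reach is approached as far as the arm can. A call with a gripper value outside its range is refused whole. The fingers move at their own pace and stop on an object; "force" is the grip in N (left out, the last holds). Time passes only in rows, so rows that repeat a pose let the fingers close, or fill a call up. It gives the time, the measured TCP pose, the force, the opening and the grip force at its end, in the units of the state.
- state(): the state, without advancing time (a new reading comes with each control period).
- viewer.capture(name): name is "scene" or "side" or "wrist"; returns the picture (420x560x3 uint8, red, green, blue); there is no depth.
- viewer.get_calibration(name): a dict with "intrinsics" (3x3 intrinsics, pixels), "position" and "rotation" of the camera in the world. Camera axes: x right, y down, z forward; pixel columns grow to the right and rows downward; lengths in m; the calibration is good to about 2 mm. A picture is of the moment at which its call begins: read the wrist's pose just before it. get_calibration takes no time and is no camera call; for the wrist camera it gives the pose at the moment of the call.
- hand_in(): hands the job in; it is judged then, once.
Trained networks look in the newest picture that a camera, given by its name, has taken for a name from the list of things; names that differ only in an ending like _2 or _b are one class to them, and where a whole thing is asked for, a point or a joint stands for the part that bears it (a point fixed in the world has none). Each returns a list of dicts, best first, with "score" (0 to 1); they miss things now and then, are a little off and sometimes report something else, mostly with a low value. They report only what shows in the picture. A call takes as long as a camera call. They do not tell look-alikes from the thing itself.
- spotter.find_in(camera, name): "position" ([x, y, z] in m, in world coordinates, good to about 4 mm: the middle of the surface that is visible of it).
- spotter.masks_of(camera, name): "mask" (420x560 bool, what is visible of it).
- spotter.tip_of(camera, name): "position" ([x, y, z] in m, in world coordinates, good to about 4 mm: a listed point, or the origin of a listed thing).
The state is a dict: "t": time; "joint_positions": joint angles; "qvel": joint speeds; "tau": joint torques, N m; "position": TCP position; "tool_rot": TCP orientation; "wrist_force": force on the tool from outside, world axes, zero at the start; "wrist_torque": the same for the moment, N m; "opening": finger opening in m; "gripper_force": force on a finger pad.
Only numpy, scipy, OpenCV 4.12 (cv2) and the standard library are available. Lean on these libraries where they do the work, as an engineer would, in place of code of your own. Each camera call takes 0.05 s, during which the arm holds its last target. There are 200 camera calls.

## Working session

There is one attempt and no reset: what is moved stays moved. The work goes in short steps, Python scripts to look and compute and a tool call to move; the robot and the scene stay as the last step left them, time stands still between calls to the robot, and variables do not carry over. Pictures are saved under pics/ and viewed, at most 10 in all, crops included, and the job is handed in when it is done.

Besides the shell and the picture viewer there is one more tool, called after "Call:" as name(argument=value, ...) on one line, values as JSON. play_rows: Moves the arm, as the interface text tells. Its arguments: {"type":"object","properties":{"steps":{"type":"array","items":{"type":"array","items":{"type":"number"}}},"force":{"type":"number"}},"required":["steps"]}

```bash
mkdir -p pics
python3 - <<'E'
from bench import state, viewer, spotter, manip
import cv2,numpy as np
s=state(); print(s['t'],s['position'],s['tool_rot'],s['wrist_force'],manip.nose_length)
for c in ["scene","side"]:
    im=viewer.capture(c); cv2.imwrite(f"pics/{c}0.png",im[:,:,::-1])
    for n in ["food_box","lid","pad_front","pad_back","pad_left","pad_right"]:
        for r in spotter.tip_of(c,n)[:3]: print(c,n,round(r['score'],2),np.round(r['position'],4))
E
```

```text
0.0 [5.24697751e-01 1.20012981e-05 3.03270334e-01] [-3.14012861e+00  1.45972214e-05  1.57081167e+00] [-0.87068078 -0.52070276 -0.13918171] 0.0726
scene food_box 0.59 [ 5.372e-01 -2.920e-02  4.000e-04]
scene lid 0.95 [0.5832 0.1951 0.0018]
scene lid 0.74 [ 0.5437 -0.0264  0.0575]
scene pad_front 0.69 [ 0.4785 -0.0529  0.078 ]
scene pad_front 0.65 [0.5373 0.2126 0.0137]
scene pad_front 0.44 [ 0.7643 -0.1089  0.0019]
scene pad_back 0.68 [0.6362 0.1851 0.0126]
scene pad_left 0.62 [0.6065 0.2607 0.0137]
scene pad_left 0.56 [0.5085 0.0562 0.0796]
scene pad_right 0.61 [ 0.5727 -0.1083  0.0778]
scene pad_right 0.59 [0.5661 0.1371 0.0058]
scene pad_right 0.53 [ 5.368e-01 -2.400e-02 -1.000e-04]
side food_box 0.96 [ 0.5378 -0.0226 -0.0022]
side food_box 0.51 [ 0.4768 -0.0495  0.0792]
side lid 0.9 [ 0.5376 -0.022   0.0583]
side lid 0.55 [0.5875 0.1958 0.0102]
side pad_front 0.84 [ 0.4749 -0.0512  0.0822]
side pad_front 0.49 [0.5419 0.2137 0.0106]
side pad_back 0.69 [0.6036 0.0017 0.0816]
side pad_back 0.67 [0.6301 0.1841 0.0114]
side pad_back 0.63 [0.3376 0.2779 0.0012]
side pad_left 0.62 [0.6048 0.2558 0.0081]
side pad_left 0.48 [0.5057 0.0549 0.0831]
side pad_right 0.65 [ 0.574  -0.1103  0.0778]
side pad_right 0.65 [0.5656 0.1363 0.0113]
```

View pics/scene0.png

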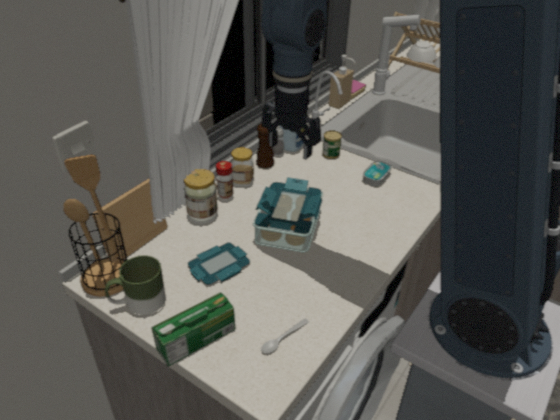

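View pics/side0.png

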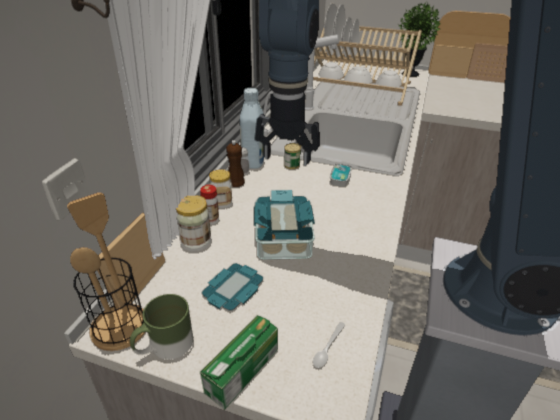

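Scene: the lid on the glass box at pixel (290,210) and a smaller lid lying on the worktop at (220,263). The one on the box with the biscuits fits (z≈0.06, larger). I'll confirm with a wrist view and refine.

Run:
```python
from bench import state, viewer, spotter
import cv2,numpy as np
im=viewer.capture("wrist"); cv2.imwrite("pics/w0.png",im[:,:,::-1])
for n in ["food_box","lid","pad_front","pad_back","pad_left","pad_right"]:
    for r in spotter.tip_of("wrist",n)[:2]: print(n,round(r['score'],2),np.round(r['position'],4))
im=viewer.capture("scene");cv2.imwrite("pics/sc.png",cv2.resize(im[160:300,170:350,::-1],None,fx=4,fy=4,interpolation=2))
```

```text
lid 0.6 [ 0.5369 -0.0282  0.06  ]
pad_front 0.73 [ 0.4803 -0.0507  0.0783]
pad_back 0.86 [0.6017 0.0035 0.0783]
pad_back 0.76 [0.6276 0.1862 0.015 ]
pad_left 0.61 [0.5058 0.052  0.0822]
pad_right 0.82 [ 0.5758 -0.1097  0.0819]
pad_right 0.66 [0.5686 0.1366 0.0109]
```

View pics/w0.png

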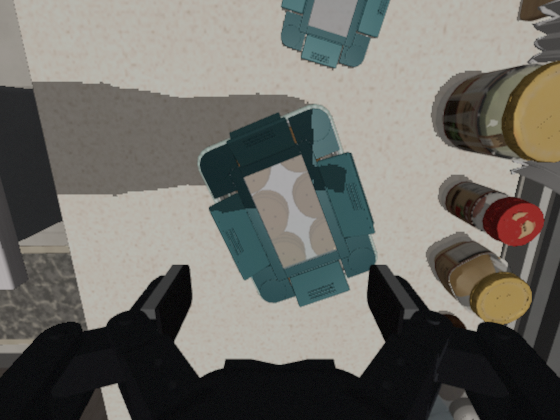

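View pics/sc.png

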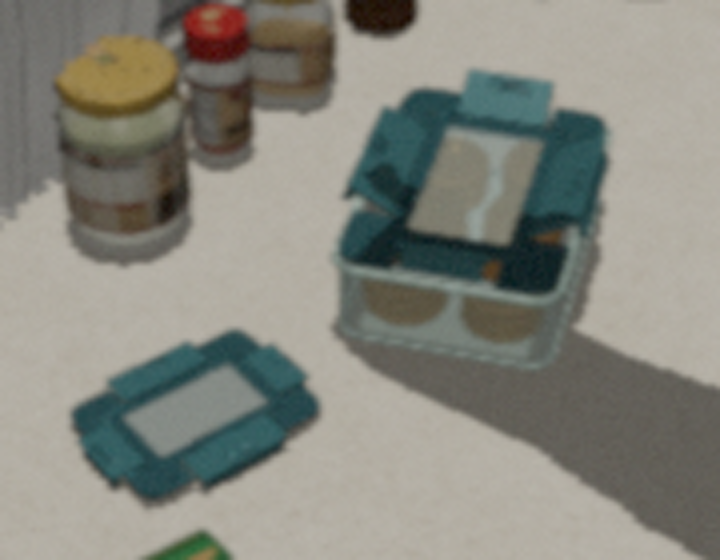

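The large lid is on the box at crop (490,190), with the biscuits under it. The smaller lid at (195,415) lies on the bare worktop. All three cameras agree on the box: centre (0.540, -0.026), yaw 0.40, pads about 68 mm and 89 mm out. I'll close the gripper, align it with the box and hover over the front pad.

Call:
play_rows(steps=[[-0.013,-0.0125,0.02,0,0,-0.1,1],[-0.027,-0.025,0.04,0,0,-0.2,1],[-0.04,-0.0375,0.06,0,0,-0.3,1],[-0.0536,-0.05,0.08,0,0,-0.4,1],[-0.0536,-0.05,0.09,0,0,-0.4,1],[-0.0536,-0.05,0.1,0,0,-0.4,1],[-0.0536,-0.05,0.1,0,0,-0.4,1],[-0.0536,-0.05,0.1,0,0,-0.4,1],[-0.0536,-0.05,0.1,0,0,-0.4,1],[-0.0536,-0.05,0.1,0,0,-0.4,1]], force=40)

```text
t: 1.93
position: [0.4755, -0.0535, 0.2046]
tool_rot: [3.141, 0.0, 1.971]
wrist_force: [-0.1, 0.7, -0.2]
opening: 0.0002
gripper_force: 0.0
```

Run:
```python
from bench import state, viewer, spotter
import cv2,numpy as np
s=state(); print(s['t'],s['position'],s['tool_rot'],s['wrist_force'],s['opening'])
im=viewer.capture("wrist"); a=im
b=viewer.capture("side");b=cv2.resize(b[130:290,200:360],(420,420))
cv2.imwrite("pics/w1.png",np.hstack([cv2.resize(a,(380,420)),b])[:,:,::-1])
```

```text
1.9333 [ 0.47546044 -0.05350005  0.2045953 ] [3.14069347e+00 4.80890519e-04 1.97103462e+00] [-0.09303396  0.74329502 -0.15717965] 0.00020414821499790077
```

View pics/w1.png

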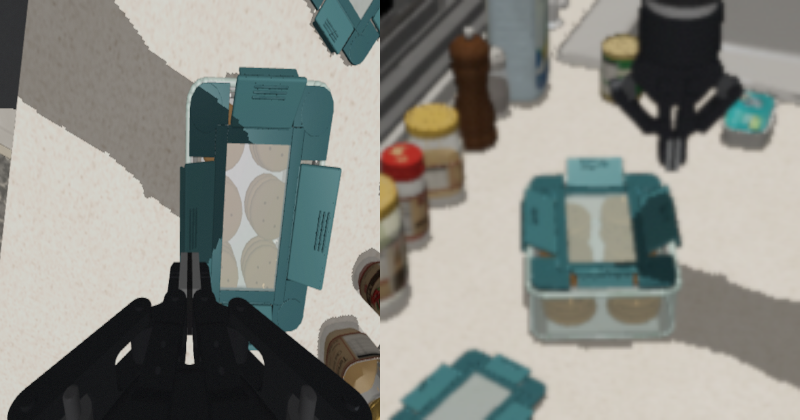

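Aligned: the tip is over the front flap (190,260 in the left half), and the box edges run parallel to the image. Now pressing slowly.

Call:
play_rows(steps=[[0,0,0.02,0,0,0,1],[0,0,0.035,0,0,0,1],[0,0,0.042,0,0,0,1],[0,0,0.047,0,0,0,1],[0,0,0.052,0,0,0,1],[0,0,0.056,0,0,0,1],[0,0,0.059,0,0,0,1],[0,0,0.062,0,0,0,1],[0,0,0.064,0,0,0,1],[0,0,0.064,0,0,0,1]])

```text
t: 2.87
position: [0.4751, -0.0536, 0.1398]
tool_rot: [3.141, 0.0, 1.971]
wrist_force: [-0.1, -0.4, -0.0]
opening: 0.0001
gripper_force: 0.1
```

Call:
play_rows(steps=[[0,0,0.001,0,0,0,1],[0,0,0.002,0,0,0,1],[0,0,0.003,0,0,0,1],[0,0,0.003,0,0,0,1],[0,0,0.003,0,0,0,1],[0,0,0.003,0,0,0,1],[0,0,0.003,0,0,0,1],[0,0,0.003,0,0,0,1],[0,0,0.003,0,0,0,1],[0,0,0.003,0,0,0,1]])

```text
t: 3.7
position: [0.4751, -0.0537, 0.1387]
tool_rot: [3.14, 0.001, 1.971]
wrist_force: [-7.2, 0.9, 22.1]
opening: -0.0002
gripper_force: 11.6
```

Run:
```python
from bench import state, viewer, spotter
import cv2,numpy as np
s=state(); print(s['t'],s['position'],s['wrist_force'])
a=viewer.capture("scene");a=cv2.resize(a[160:260,240:340],(400,400),interpolation=2)
b=viewer.capture("side");b=cv2.resize(b[170:270,230:330],(400,400),interpolation=2)
cv2.imwrite("pics/c2.png",np.hstack([a,b])[:,:,::-1])
```

```text
3.7 [ 0.47512269 -0.05366829  0.1386629 ] [-7.20552085  0.92799977 22.07163066]
```

View pics/c2.png

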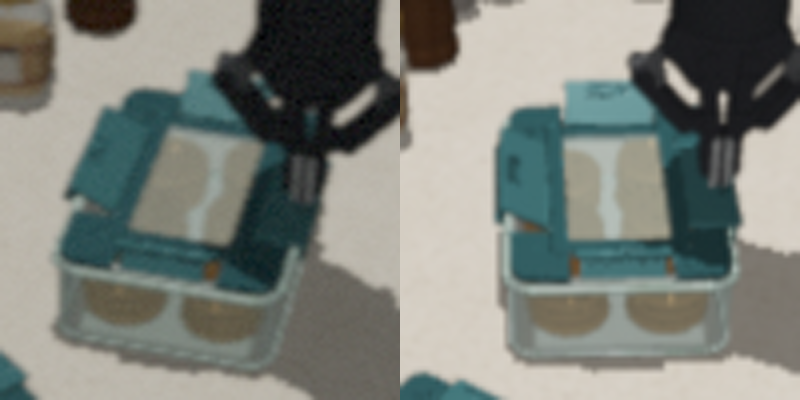

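Force rose to 22 N only at tip z ≈ 0.066, after 0 N at 0.067: the front flap is hooked and bottomed flush, while the other three are still up. On to the right flap.

Call:
play_rows(steps=[[0,0,-0.03,0,0,0,1],[0,0,-0.06,0,0,0,1],[-0.03,0.022,-0.06,0,0,0,1],[-0.06,0.045,-0.06,0,0,0,1],[-0.095,0.07,-0.06,0,0,0,1],[-0.095,0.07,-0.06,0,0,0,1],[-0.095,0.07,-0.06,0,0,0,1],[-0.095,0.07,-0.04,0,0,0,1],[-0.095,0.07,-0.03,0,0,0,1],[-0.095,0.07,-0.025,0,0,0,1]])

```text
t: 4.63
position: [0.5746, -0.1131, 0.1603]
tool_rot: [-3.139, -0.002, 1.971]
wrist_force: [-0.0, -0.5, -0.1]
opening: 0.0002
gripper_force: 0.0
```

Call:
play_rows(steps=[[0,0,0.005,0,0,0,1],[0,0,0.009,0,0,0,1],[0,0,0.013,0,0,0,1],[0,0,0.016,0,0,0,1],[0,0,0.019,0,0,0,1],[0,0,0.021,0,0,0,1],[0,0,0.023,0,0,0,1],[0,0,0.025,0,0,0,1],[0,0,0.025,0,0,0,1],[0,0,0.025,0,0,0,1]])

```text
t: 5.47
position: [0.5769, -0.114, 0.1388]
tool_rot: [3.14, 0.001, 1.971]
wrist_force: [-4.0, -0.7, 17.5]
opening: -0.0001
gripper_force: 8.7
```

Call:
play_rows(steps=[[0,0,-0.03,0,0,0,1],[0,0,-0.06,0,0,0,1],[0.03,0.022,-0.06,0,0,0,1],[0.06,0.045,-0.06,0,0,0,1],[0.095,0.071,-0.06,0,0,0,1],[0.095,0.071,-0.06,0,0,0,1],[0.095,0.071,-0.06,0,0,0,1],[0.095,0.071,-0.04,0,0,0,1],[0.095,0.071,-0.03,0,0,0,1],[0.095,0.071,-0.025,0,0,0,1]])

```text
t: 6.3
position: [0.6036, 0.0005, 0.16]
tool_rot: [-3.139, -0.001, 1.97]
wrist_force: [-0.6, -0.7, -0.1]
opening: -0.0003
gripper_force: 0.0
```

Call:
play_rows(steps=[[0,0,0.005,0,0,0,1],[0,0,0.009,0,0,0,1],[0,0,0.013,0,0,0,1],[0,0,0.016,0,0,0,1],[0,0,0.019,0,0,0,1],[0,0,0.021,0,0,0,1],[0,0,0.023,0,0,0,1],[0,0,0.025,0,0,0,1],[0,0,0.025,0,0,0,1],[0,0,0.025,0,0,0,1]])

```text
t: 7.13
position: [0.6056, 0.0012, 0.1388]
tool_rot: [3.139, 0.001, 1.971]
wrist_force: [-1.6, 0.8, 15.1]
opening: 0.0002
gripper_force: 7.7
```

Call:
play_rows(steps=[[0,0,-0.03,0,0,0,1],[0,0,-0.06,0,0,0,1],[0.03,-0.022,-0.06,0,0,0,1],[0.06,-0.045,-0.06,0,0,0,1],[0.095,-0.071,-0.06,0,0,0,1],[0.095,-0.071,-0.06,0,0,0,1],[0.095,-0.071,-0.06,0,0,0,1],[0.095,-0.071,-0.04,0,0,0,1],[0.095,-0.071,-0.03,0,0,0,1],[0.095,-0.071,-0.025,0,0,0,1]])

```text
t: 7.97
position: [0.5023, 0.0607, 0.1604]
tool_rot: [-3.14, -0.0, 1.97]
wrist_force: [-0.6, 0.4, -0.8]
opening: -0.0001
gripper_force: 0.0
```

Call:
play_rows(steps=[[0,0,0.005,0,0,0,1],[0,0,0.009,0,0,0,1],[0,0,0.013,0,0,0,1],[0,0,0.016,0,0,0,1],[0,0,0.019,0,0,0,1],[0,0,0.021,0,0,0,1],[0,0,0.023,0,0,0,1],[0,0,0.025,0,0,0,1],[0,0,0.025,0,0,0,1],[0,0,0.025,0,0,0,1]])

```text
t: 8.8
position: [0.5029, 0.0613, 0.1387]
tool_rot: [3.14, 0.0, 1.971]
wrist_force: [-5.5, 0.9, 21.5]
opening: -0.0003
gripper_force: 11.1
```

All four bottomed at the same height with 15–22 N. Retreating upward to look.

Call:
play_rows(steps=[[0,0,-0.03,0,0,0,1],[0,0,-0.06,0,0,0,1],[0,0,-0.09,0,0,0,1],[-0.02,-0.02,-0.12,0,0,0,1],[-0.04,-0.05,-0.15,0,0,0,1],[-0.05,-0.08,-0.17,0,0,0,1],[-0.05,-0.1,-0.17,0,0,0,1],[-0.05,-0.1,-0.17,0,0,0,1],[-0.05,-0.1,-0.17,0,0,0,1],[-0.05,-0.1,-0.17,0,0,0,1]])

```text
t: 9.63
position: [0.4302, -0.0238, 0.3067]
tool_rot: [3.141, 0.0, 1.971]
wrist_force: [0.3, -0.0, -0.5]
opening: -0.0001
gripper_force: 0.0
```

Run:
```python
from bench import state, viewer, spotter
import cv2,numpy as np
s=state(); print(s['t'],s['position'],s['wrist_force'])
a=viewer.capture("scene");a=cv2.resize(a[160:260,240:340],(400,400),interpolation=2)
b=viewer.capture("side")
for n in ["lid","food_box","pad_front","pad_back","pad_left","pad_right"]:
  for c in ["scene","side"]:
    for r in spotter.tip_of(c,n)[:2]: print(c,n,round(r['score'],2),np.round(r['position'],4))
b=cv2.resize(b[170:270,230:330],(400,400),interpolation=2)
cv2.imwrite("pics/c3.png",np.hstack([a,b])[:,:,::-1])
```

```text
9.6333 [ 0.43021599 -0.02377455  0.30667959] [ 0.34590981 -0.00204307 -0.53543381]
scene lid 0.73 [0.5811 0.1914 0.005 ]
scene lid 0.6 [ 0.5445 -0.0253  0.0558]
side lid 0.88 [0.5873 0.1952 0.0079]
side lid 0.82 [ 0.5376 -0.0222  0.0598]
scene food_box 0.69 [ 0.5357 -0.0251 -0.    ]
scene food_box 0.59 [ 0.5764 -0.1138  0.0667]
side food_box 0.58 [ 5.384e-01 -2.300e-02 -5.000e-04]
scene pad_front 0.92 [ 0.4696 -0.0563  0.0693]
scene pad_front 0.71 [0.5364 0.2132 0.012 ]
side pad_front 0.74 [ 0.4732 -0.0529  0.0671]
side pad_front 0.7 [0.5399 0.2102 0.0122]
scene pad_back 0.87 [0.6065 0.0021 0.0672]
scene pad_back 0.53 [0.6336 0.1833 0.014 ]
side pad_back 0.76 [0.6325 0.1854 0.0101]
side pad_back 0.49 [ 0.5392 -0.0245  0.0608]
scene pad_left 0.59 [0.6051 0.2617 0.015 ]
side pad_left 0.72 [0.4988 0.0652 0.065 ]
side pad_left 0.54 [0.6034 0.2553 0.0097]
scene pad_right 0.52 [ 0.5778 -0.1134  0.0645]
side pad_right 0.75 [ 0.5741 -0.1142  0.0669]
side pad_right 0.54 [0.5679 0.1359 0.0113]
```

View pics/c3.png

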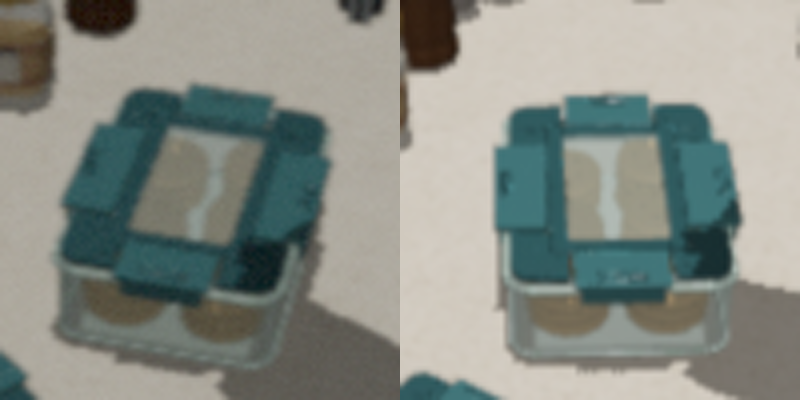

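All four flaps lie flush, with pads at z ≈ 0.066. The box hasn't moved.

```bash
python3 -c "
from bench import hand_in
print(hand_in())"
```

```text
the job is handed in; nothing more can be done
None
```

All four snap flaps on the larger lid are pressed shut and lie flush, the box hasn't moved, and I handed the job in at about 10 s of the 45 s allowed; no verdict came back.

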